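# Pop and open the long bread bin

### The job

Open the long bread bin for the next sandwiches without gripping anything: press down on the front of its shut lid with a fingertip until the push catch lets go and the lid springs half open, then push the lid back past upright with the finger so that it rests fully open on its stop, and move clear. Press gently, do not pry the lid up, leave the shorter bin shut and do not disturb the things standing about.

Things in the scene. Friction and masses are not known exactly. Their poses are not given: they have to be found in the camera images.
- long_bin: The longer of two steel countertop bread bins with flat white lids, on height-adjustable feet screwed to the worktop (underside 4 to 38 mm above it). Outside 176 mm deep (own x) by 256 mm long (own y) by 100 mm high; origin at the centre of its underside; own +x points from the lid's free front edge (robot side) to the hinge at the back, z up.
- long_hinge (a point): Point on the long bin's hinge axis (which runs along the bin's y), at the middle of its length: 80 mm behind the bin's centre, 92 mm above the underside of the bin. The underside of the lid lies in the plane of this axis; lid 160 x 240 x 8 mm, shut: its top 8 mm above this point, flush with the bin's rim (5 mm walls, 3 mm gap all round), so no fingertip gets under it.
- long_edge (a point): Middle of the top front edge of the long bin's lid, the free edge; moves with the lid. Shut, it is 160 mm in front of the hinge and 8 mm above it.
- long_lid (a joint): Angle of the long bin's lid, rad: 0 shut and flush, positive swings the free edge up and back, 1.57 upright, 1.9 its back stop. Lid of 0.24 to 0.36 kg, loose hinge: short of upright it falls back onto the sprung arm, past upright it falls to the back stop and stays. It can be pressed down to -0.1.
- long_spring (a joint): Angle of the sprung arm carrying the long lid from below, rad, same hinge axis: 0 caught. Pressing the lid's front edge down 7 mm or more (about 5 N there, more further back; it bottoms after 16 mm) trips the catch for good; as the finger rises, the arm lifts the lid to 0.9 (its stop) in about half a second and keeps it there. It cannot be caught again.
- short_bin: The shorter bread bin, of the same make, depth and height but 156 mm long (own y); fixed; origin at the centre of its underside, axes as for the long bin.
- short_spring (a joint): Spring arm under the short bin's lid: 0 caught (lid shut), 0.9 sprung up. It works like the long one.
- short_lid (a joint): Lid angle of the short bin, rad: 0 shut.
- bun: Bystander: round bread roll, 96 mm across, 40 mm high; origin at the centre of its underside.
- spread_jar: Bystander: squat amber glass jar with a steel cap, 60 mm across, 70 mm high; origin at the centre of its underside.
- shaker: Bystander: steel salt shaker, 44 mm across, 88 mm high; origin at the centre of its underside.
- mug: Bystander: white mug, 80 mm across, 90 mm high; origin at the centre of its underside.
- sauce: Bystander: clear sauce bottle, 60 mm across, 160 mm high; origin at the centre of its underside.
- spatula: Bystander: spatula lying flat, about 250 mm long; origin on the underside.
- tongs: Bystander: steel tongs lying flat, 225 mm long, 12 mm thick; origin at the centre of its underside.

How it is judged:
On the way, in this order (a step that is already met when the one before it is completed fails the run):
1. the catch of the long bin has let go and its lid stands sprung up on the spring arm, about half open (value of joint long_spring above 0.8 rad and value of joint long_lid between 0.75 and 1.3 rad), for 0.1 s.
2. the long bin's lid has been pushed back past upright (value of joint long_lid above 1.7 rad), for 0.2 s.
At the end, for the whole second after the job is handed in: The long bin's lid rests open on its back stop (more than 1.75 rad), at rest, its spring arm up; the short bin still shut (under 0.03 rad); every bystander within 20 mm of where it stood (value of joint long_lid between 1.75 and 1.95 rad and value of joint long_spring above 0.8 rad and velocity of joint long_lid between -0.1 and 0.1 rad/s and value of joint short_spring below 0.03 rad and value of joint short_lid below 0.04 rad and distance of each of bun, spread_jar, shaker, mug, sauce, spatula, tongs from where it was at the start of the episode below 0.02 m); the robot touches nothing.
It fails at once if the long bin's lid is pried or lifted open without pressing its catch (value of joint long_lid above 0.2 rad and value of joint long_spring below 0.05 rad).
It fails at once if the lid is pressed or pushed harder than 40 N (contact force between any of the fingers, the arm and long_bin above 40 N).
It fails at once if the short bin's catch is released or its lid lifted (value of joint short_spring above 0.05 rad or value of joint short_lid above 0.06 rad).
It fails at once if a bystander is lifted, carried or shoved more than 20 mm (distance of any of bun, spread_jar, shaker, mug, sauce, spatula, tongs from where it was at the start of the episode above 0.02 m).
It also fails if it takes over 48 s, if anything falls off the work surface, if the arm or the gripper's body presses on something with over 40 N, if the wrist force passes 120 N, or if a joint passes its speed limit or range.

### The arm

A 7-joint arm with a two-finger parallel gripper is mounted at the origin on the work surface. World frame = base frame: x ahead of the robot, y to its left, z up, the work surface at z = 0. Lengths are in m, angles in rad, forces in N, time in s.
With the tool pointing down it reaches from about 0.35 to 0.9 m from the base axis. Payload 19.9 kg.
Tool frame: the origin (TCP) lies midway between the tips of the shut fingers; the grasp point (between the pads) lies 19 mm behind it; z points along the fingers, y is the line along which they close (so a half turn about z gives the same grasp; the last joint's range is limited). The gripper opens to 94 mm and grips with 3 to 60 N. Pads are 16 mm wide; open, the fingers measure 119 mm over their backs; the gripper's body (75 mm by 177 mm) begins 78 mm behind the grasp point.
Start: joints at [-1.157, 0.417, -0.01, 1.614, 0.005, 1.111, -0.053], TCP at [0.275, 0.561, 0.205] pointing down, gripper open.
Joint ranges: [-2.81, 2.81], [-0.39, 2.02], [-1.27, 1.25], [0.06, 2.57], [-1.19, 4.33], [0.19, 2], [-2.82, 2.82]. Speed limits (rad/s): [1.89, 1.89, 2.39, 2.39, 3.01, 3.01, 3.01].

### API

Orientations are given as a unit quaternion [x, y, z, w].
In Python, from plant import r gives the robot as it stands.
- The arm moves only by the tool drive_tool, never from a script. Its argument "rows" is a list of rows, each a list of 3 entries, a list of its own where there are three numbers: the turn, a rotation vector about the world's x, y, z in normalised numbers (1 is 180 degrees), then the shift along the world's x, y, z in fractions of the full range, 1 being 0.6 m, then the finger opening in m, from 0 to 0.094. In form: [[[ax, ay, az], [tx, ty, tz], jaw], ...]. A call has 1 to 10 rows; each row is the pose to reach, as a shift and turn from the pose commanded when the call began; what a row does not reach only later rows make up. A row lasts 1/12 s, in which the tool goes at most 41.7 mm and 7.16 degrees, less where a joint would pass 70% of its speed; a pose out of reach is approached as far as the arm can. A shift or turn number past 1, either way, is cut back to 1. A call with a gripper value outside its range is refused whole. The fingers move at their own pace and stop on an object; "grip_force" is the grip in N (left out, the last holds). Time passes only in rows, so rows that repeat a pose let the fingers close. It gives the time, the measured TCP pose, the force, the opening and the grip force at its end, in the units of the state.
- r.get_obs(): the state, without advancing time (a new reading comes with each control period).
- r.read_camera(name): name is "scene" or "top"; returns the picture (420x560x3 uint8, blue, green, red); there is no depth.
- r.get_calibration(name): a dict with "camera_matrix" (3x3 intrinsics, pixels), "origin" and "attitude" of the camera in the world. Camera axes: x right, y down, z forward; pixel columns grow to the right and rows downward; lengths in m; the calibration is good to about 2 mm. A picture is of the moment at which its call begins. get_calibration takes no time and is no camera call.
- r.finish_job(): hands the job in; it is judged then, once.
The state is a dict: "time_s": time; "qpos": joint angles; "dq": joint speeds; "effort": joint torques, N m; "tool_pos": TCP position; "eef_rot": TCP orientation; "contact_force": force on the tool from outside, world axes, zero at the start; "wrist_torque": the same for the moment, N m; "gripper_width": finger opening in m; "grasp_force": force on a finger pad.
Only numpy, scipy, OpenCV 4.12 (cv2) and the standard library are available. Lean on these libraries where they do the work, as an engineer would, in place of code of your own. Each camera call takes 0.05 s, during which the arm holds its last target. There are 200 camera calls.

## Working session

There is one attempt and no reset: what is moved stays moved. The work goes in short steps, Python scripts to look and compute and a tool call to move; the robot and the scene stay as the last step left them, time stands still between calls to the robot, and variables do not carry over. Pictures are saved under pics/ and viewed, at most 10 in all, crops included, and the job is handed in when it is done.

Besides the shell and the picture viewer there is one more tool, called by a JSON object that holds its "method" and its "body". drive_tool: Moves the arm, as the interface text tells. Its arguments: {"type":"object","properties":{"rows":{"type":"array"},"grip_force":{"type":"number"}},"required":["rows"]}

```bash
mkdir -p pics
python3 - <<'E'
from plant import r
import cv2
for n in("scene","top"):
    cv2.imwrite(f"pics/{n}0.png",r.read_camera(n)); c=r.get_calibration(n); print(n,c)
o=r.get_obs(); print(o)
E
```

```text
scene {'camera_matrix': array([[381.47269739,   0.        , 286.6712027 ],
       [  0.        , 381.47269739, 210.92346324],
       [  0.        ,   0.        ,   1.        ]]), 'origin': array([1.15970624, 0.16230664, 1.09864969]), 'attitude': array([ 0.57251541,  0.77407125, -0.21742289, -0.16052134])}
top {'camera_matrix': array([[538.17136257,   0.        , 273.76616205],
       [  0.        , 538.17136257, 210.90693671],
       [  0.        ,   0.        ,   1.        ]]), 'origin': array([0.48000972, 0.00737993, 1.57801648]), 'attitude': array([ 0.71318647, -0.70008958,  0.02892183, -0.02007889])}
{'time_s': 0.1, 'qpos': array([-1.15649957,  0.41791234, -0.01031346,  1.6141055 ,  0.00470723,
        1.11067644, -0.05302579]), 'dq': array([ 0.0001082 , -0.00091845,  0.00023801, -0.00163012, -0.00027756,
        0.001018  , -0.00058238]), 'effort': array([ 1.00507346e-03, -8.52577400e+01,  6.39248695e-01, -4.26682341e+01,
       -4.88988461e-02,  1.64791045e-02,  5.39163841e-05]), 'tool_pos': array([0.2749717 , 0.56089475, 0.20489256]), 'eef_rot': array([ 2.25933175e-01,  9.74142654e-01, -5.33145045e-04, -7.91035944e-05]), 'contact_force': array([ 1.26920675, -0.8603699 , -0.90877496]), 'wrist_torque': array([ 0.02804788,  0.02154072, -0.03467038]), 'grasp_force': 0.0, 'gripper_width': 0.09407317641391395}
```

View pics/scene0.png

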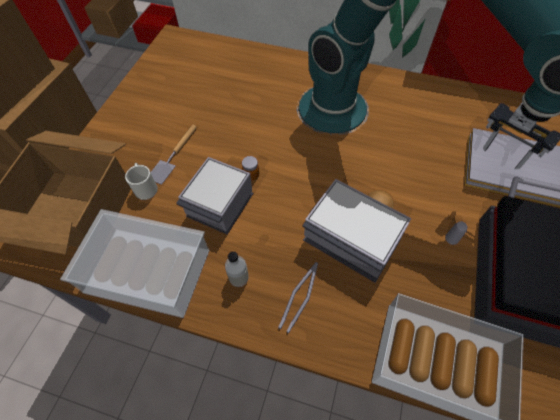

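View pics/top0.png

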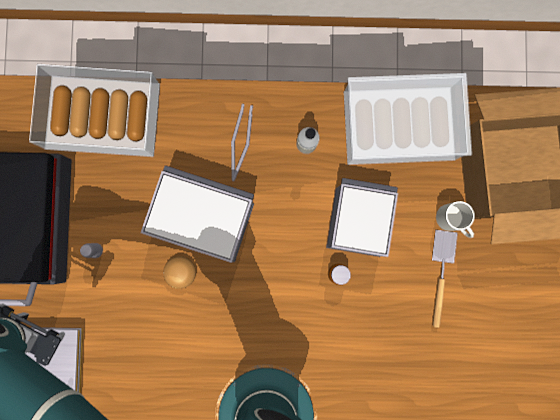

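The top view shows the long bin at about (198,215), with the bun in front of it at (180,271) and the tongs behind at (240,140). The short bin is at (363,217). The scene view has the long lid at about (357,226). Next I'll get the lid corners in both views.

```bash
cat > h.py <<'E'
import numpy as np, cv2
from scipy.spatial.transform import Rotation as R
from plant import r
def ray(n,uv):
    c=r.get_calibration(n); K=c["camera_matrix"]; A=R.from_quat(c["attitude"]).as_matrix()
    d=A@np.linalg.inv(K)@np.array([uv[0],uv[1],1.]); return np.array(c["origin"]),d/np.linalg.norm(d)
def plane(n,uv,z):
    o,d=ray(n,uv); return o+d*(z-o[2])/d[2]
def tri(a,b):
    o1,d1=ray("top",a); o2,d2=ray("scene",b)
    s=np.linalg.lstsq(np.c_[d1,-d2],o2-o1,rcond=None)[0]
    p,q=o1+s[0]*d1,o2+s[1]*d2; return (p+q)/2,np.linalg.norm(p-q)
E
python3 - <<'E'
from h import *
out=[];C={}
for n,box in(("top",(130,150,270,275)),("scene",(290,170,425,285))):
    im=cv2.imread(f"pics/{n}0.png"); x0,y0,x1,y1=box
    hsv=cv2.cvtColor(im,cv2.COLOR_BGR2HSV)
    m=((hsv[...,2]>135)&(hsv[...,1]<45)).astype(np.uint8)
    k=np.zeros_like(m);k[y0:y1,x0:x1]=m[y0:y1,x0:x1]
    cs,_=cv2.findContours(k,0,2); c=max(cs,key=cv2.contourArea)
    h=cv2.convexHull(c); q=cv2.approxPolyN(h,4).reshape(-1,2).astype(float)
    print(n,cv2.contourArea(c),q.tolist()); C[n]=q
    v=im.copy(); cv2.polylines(v,[q.astype(int)],True,(0,0,255),1)
    out.append(cv2.resize(v[y0:y1,x0:x1],(390,360),interpolation=cv2.INTER_CUBIC))
cv2.imwrite("pics/c1.png",np.hstack(out))
E
```

```text
top 5721.0 [[252.0, 200.0], [231.0, 261.0], [140.0, 231.0], [162.0, 170.0]]
scene 3458.0 [[409.0, 222.0], [384.0, 264.0], [305.0, 219.0], [330.0, 186.0]]
```

View pics/c1.png

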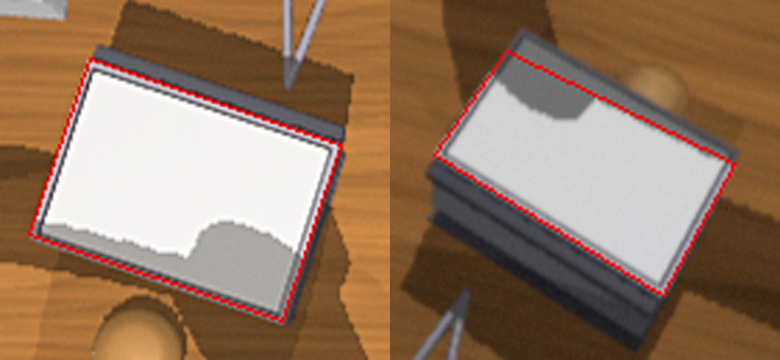

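The crop shows the rim outline fits all four corners in the top view. In the scene view the back corners (305,219) and (384,264) fit, but the far front edge is in shadow; its corners are at about (337,180) and (409.5,220).

Run:
```python
from h import *
P=[((252,200),(305,219)),((162,170),(384,264)),((140,231),(409.5,220)),((231,261),(337,180))]
T=[tri(*p) for p in P]
for p,e in T: print(p.round(4),round(e,4))
zm=np.mean([p[2] for p,_ in T])
for z in(zm,0.105,0.12,0.138):
    q=np.array([plane("top",a,z) for a,_ in P])[:,:2]; s=np.array([plane("scene",b,z) for _,b in P])[:,:2]
    f=lambda q:[round(np.linalg.norm(q[i]-q[(i+1)%4]),4) for i in range(4)]
    ax=(q[0]+q[1]-q[2]-q[3]);lo=q[1]+q[2]-q[0]-q[3]
    print(round(z,4),f(q),q.mean(0).round(4),"scene",f(s),s.mean(0).round(4),"yaw",np.degrees(np.arctan2(ax[1],ax[0])),np.degrees(np.arctan2(-lo[0],lo[1])))
for nm,uv,z in(("bun",(180,271),.03),("jar",(341,274),.07),("shaker",(91,251),.08),("sauce",(310,133),.15),("tongstip",(235,178),.01)):
    print(nm,plane("top",uv,z).round(3))
```

```text
[0.6087 0.0492 0.1345] 0.0002
[0.6846 0.2927 0.1388] 0.0001
[0.52   0.3448 0.1312] 0.0054
[0.4438 0.1043 0.1331] 0.0046
0.1344 [np.float64(0.2559), np.float64(0.1738), np.float64(0.2563), np.float64(0.1727)] [0.5645 0.1979] scene [np.float64(0.2552), np.float64(0.1668), np.float64(0.2477), np.float64(0.1742)] [0.5645 0.1976] yaw -17.800698063940644 -17.26910791405424
0.105 [np.float64(0.2611), np.float64(0.1774), np.float64(0.2615), np.float64(0.1762)] [0.5662 0.2018] scene [np.float64(0.2629), np.float64(0.1718), np.float64(0.2552), np.float64(0.1795)] [0.5464 0.1987] yaw -17.800698063940654 -17.26910791405425
0.12 [np.float64(0.2584), np.float64(0.1756), np.float64(0.2588), np.float64(0.1744)] [0.5653 0.1998] scene [np.float64(0.259), np.float64(0.1692), np.float64(0.2514), np.float64(0.1768)] [0.5557 0.1982] yaw -17.800698063940644 -17.269107914054242
0.138 [np.float64(0.2552), np.float64(0.1734), np.float64(0.2556), np.float64(0.1723)] [0.5643 0.1974] scene [np.float64(0.2542), np.float64(0.1661), np.float64(0.2467), np.float64(0.1735)] [0.5668 0.1975] yaw -17.800698063940647 -17.269107914054235
bun [0.411 0.254 0.03 ]
jar [ 0.412 -0.201  0.07 ]
shaker [0.464 0.493 0.08 ]
sauce [ 0.791 -0.103  0.15 ]
tongstip [0.684 0.104 0.01 ]
```

The rim measures 256 x 174 mm at z = 0.134, so the underside is about 34 mm up, inside the stated range. Yaw is about -17.5° and the centre is (0.5645, 0.198). I'll shut the fingers and move over the front of the lid.

Careful with the scale: shifts go in shares of 0.6 m and turns go in shares of 180 degrees. That gives: -0.3 m / 0.6 = -0.5, 0.16 m / 0.6 = 0.2667, 8.6 degrees / 180 = 0.0478.

{"method": "drive_tool", "body": {"rows": [[[0, 0, 0.0111], [0.0333, -0.05, 0.0083], 0], [[0, 0, 0.0222], [0.0667, -0.1, 0.0167], 0], [[0, 0, 0.0333], [0.1, -0.15, 0.0167], 0], [[0, 0, 0.0478], [0.1333, -0.2, 0.0167], 0], [[0, 0, 0.0478], [0.1667, -0.25, 0.0167], 0], [[0, 0, 0.0478], [0.2, -0.3, 0.0167], 0], [[0, 0, 0.0478], [0.2333, -0.35, 0.0167], 0], [[0, 0, 0.0478], [0.2667, -0.4, 0.0167], 0], [[0, 0, 0.0478], [0.3, -0.45, 0.0167], 0], [[0, 0, 0.0478], [0.3333, -0.5, 0.0167], 0]]}}

```text
time_s: 0.93
tool_pos: [0.4756, 0.2595, 0.2154]
eef_rot: [0.152, 0.988, -0.0, -0.0]
contact_force: [1.8, 1.0, 0.4]
gripper_width: 0.0306
grasp_force: 0.0
```

Scaled: -0.065 m / 0.6 = -0.1083, -0.055 m / 0.6 = -0.0917.

{"method": "drive_tool", "body": {"rows": [[[0, 0, 0], [0.0225, -0.0367, -0.0083], 0], [[0, 0, 0], [0.0458, -0.0725, -0.025], 0], [[0, 0, 0], [0.0458, -0.0725, -0.0583], 0], [[0, 0, 0], [0.0458, -0.0725, -0.0917], 0], [[0, 0, 0], [0.0458, -0.0725, -0.1083], 0], [[0, 0, 0], [0.0458, -0.0725, -0.1083], 0], [[0, 0, 0], [0.0458, -0.0725, -0.1083], 0]]}}

```text
time_s: 1.52
tool_pos: [0.5024, 0.2179, 0.1505]
eef_rot: [0.152, 0.988, -0.0, -0.0]
contact_force: [0.0, 0.4, 0.3]
gripper_width: 0.0007
grasp_force: 0.0
```

Run:
```python
from h import *
a=r.read_camera("scene")[150:290,270:440]; b=r.read_camera("top")[140:280,120:290]
cv2.imwrite("pics/c2.png",cv2.resize(np.hstack([a,b]),None,fx=2.3,fy=2.3,interpolation=2))
o=r.get_obs()
for k in("time_s","tool_pos","eef_rot","contact_force","gripper_width"):print(k,o[k])
```

```text
time_s 1.6167
tool_pos [0.50299076 0.21814581 0.15145542]
eef_rot [1.52047645e-01 9.88372978e-01 3.44837949e-04 5.00974219e-04]
contact_force [0.23493427 0.52319017 0.5438426 ]
gripper_width 0.0002771903064239282
```

View pics/c2.png

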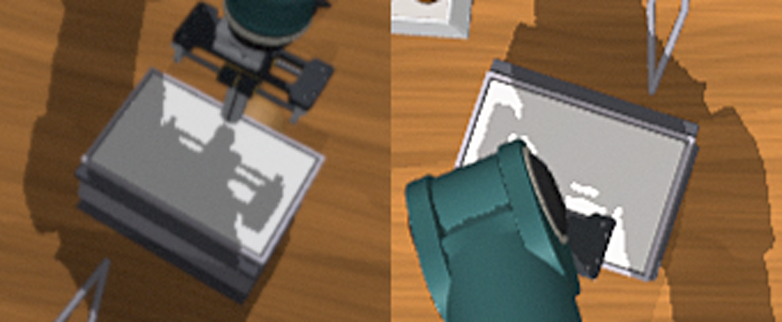

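The shut fingers hang over the front middle of the lid, just inside its front edge and clear of the bun. I'll go down gently to find contact.

Scaled: -0.019 m / 0.6 = -0.0317, -0.017 m / 0.6 = -0.0283.

{"method": "drive_tool", "body": {"rows": [[[0, 0, 0], [0, 0, -0.0067], 0], [[0, 0, 0], [0, 0, -0.0133], 0], [[0, 0, 0], [0, 0, -0.02], 0], [[0, 0, 0], [0, 0, -0.025], 0], [[0, 0, 0], [0, 0, -0.0283], 0], [[0, 0, 0], [0, 0, -0.0317], 0], [[0, 0, 0], [0, 0, -0.0317], 0], [[0, 0, 0], [0, 0, -0.0317], 0]]}}

```text
time_s: 2.28
tool_pos: [0.5024, 0.2177, 0.1314]
eef_rot: [0.152, 0.988, -0.0, -0.0]
contact_force: [-3.2, -0.7, 4.9]
gripper_width: 0.0002
grasp_force: 2.4
```

Scaled: -0.004 m / 0.6 = -0.0067, -0.003 m / 0.6 = -0.005.

{"method": "drive_tool", "body": {"rows": [[[0, 0, 0], [0, 0, -0.0017], 0], [[0, 0, 0], [0, 0, -0.0033], 0], [[0, 0, 0], [0, 0, -0.005], 0], [[0, 0, 0], [0, 0, -0.0067], 0], [[0, 0, 0], [0, 0, -0.0067], 0], [[0, 0, 0], [0, 0, -0.0067], 0]]}}

```text
time_s: 2.78
tool_pos: [0.5024, 0.2177, 0.1275]
eef_rot: [0.152, 0.988, -0.0, -0.0]
contact_force: [-3.5, -0.3, 5.9]
gripper_width: 0.0006
grasp_force: 2.7
```

Scaled: -0.004 m / 0.6 = -0.0067, -0.003 m / 0.6 = -0.005.

{"method": "drive_tool", "body": {"rows": [[[0, 0, 0], [0, 0, -0.0017], 0], [[0, 0, 0], [0, 0, -0.0033], 0], [[0, 0, 0], [0, 0, -0.005], 0], [[0, 0, 0], [0, 0, -0.0067], 0], [[0, 0, 0], [0, 0, -0.0067], 0], [[0, 0, 0], [0, 0, -0.0067], 0]]}}

```text
time_s: 3.28
tool_pos: [0.5024, 0.2177, 0.1235]
eef_rot: [0.152, 0.988, -0.0, -0.0]
contact_force: [-4.1, -0.9, 5.4]
gripper_width: 0.0005
grasp_force: 2.7
```

Scaled: 0.1 m / 0.6 = 0.1667, 0.06 m / 0.6 = 0.1.

{"method": "drive_tool", "body": {"rows": [[[0, 0, 0], [0, 0, 0.025], 0], [[0, 0, 0], [-0.0167, 0.005, 0.0667], 0], [[0, 0, 0], [-0.0483, 0.015, 0.1], 0], [[0, 0, 0], [-0.08, 0.025, 0.1333], 0], [[0, 0, 0], [-0.095, 0.03, 0.1667], 0], [[0, 0, 0], [-0.095, 0.03, 0.1667], 0], [[0, 0, 0], [-0.095, 0.03, 0.1667], 0], [[0, 0, 0], [-0.095, 0.03, 0.1667], 0]]}}

```text
time_s: 3.95
tool_pos: [0.4458, 0.2354, 0.223]
eef_rot: [0.152, 0.988, -0.0, 0.0]
contact_force: [0.0, -0.1, -0.7]
gripper_width: 0.0003
grasp_force: 0.0
```

Run:
```python
from h import *
a=r.read_camera("scene")[130:290,260:440]; b=r.read_camera("top")[130:290,120:300]
cv2.imwrite("pics/c3.png",cv2.resize(np.hstack([a,b]),None,fx=2.2,fy=2.2,interpolation=2))
o=r.get_obs()
for k in("time_s","tool_pos","contact_force"):print(k,o[k])
```

```text
time_s 4.05
tool_pos [0.44570718 0.23521744 0.22249956]
contact_force [ 0.269091    0.25832716 -0.38693226]
```

View pics/c3.png

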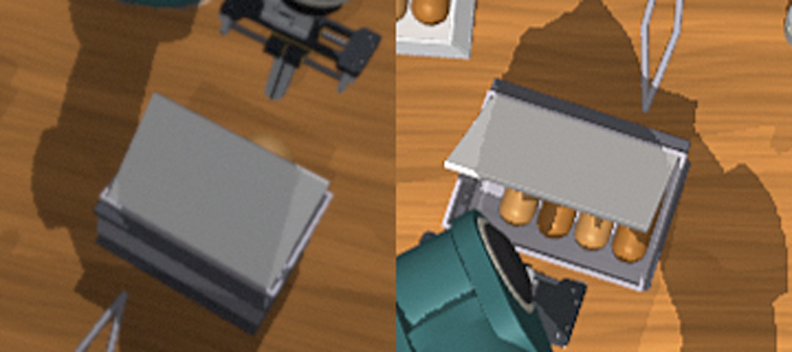

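The lid stands half open with the rolls visible inside, and the finger is free in front of it. Now I'll push back just below the free edge, rising with it.

Scaled: 0.1526 m / 0.6 = 0.2543, 0.138 m / 0.6 = 0.23.

{"method": "drive_tool", "body": {"rows": [[[0, 0, 0], [0.0477, -0.015, 0.0067], 0], [[0, 0, 0], [0.0953, -0.03, 0.01], 0], [[0, 0, 0], [0.135, -0.0427, 0.01], 0], [[0, 0, 0], [0.159, -0.05, 0.0133], 0], [[0, 0, 0], [0.1828, -0.0577, 0.0267], 0], [[0, 0, 0], [0.2067, -0.065, 0.04], 0], [[0, 0, 0], [0.23, -0.0727, 0.05], 0], [[0, 0, 0], [0.2543, -0.08, 0.0567], 0], [[0, 0, 0], [0.2543, -0.08, 0.0567], 0]]}}

```text
time_s: 4.8
tool_pos: [0.6004, 0.1858, 0.2567]
eef_rot: [0.153, 0.988, -0.001, 0.0]
contact_force: [0.3, -0.2, -0.4]
gripper_width: 0.0004
grasp_force: 0.0
```

Run:
```python
from h import *
a=r.read_camera("scene")[110:290,240:440]; b=r.read_camera("top")[110:290,110:310]
cv2.imwrite("pics/c4.png",cv2.resize(np.hstack([a,b]),None,fx=2,fy=2,interpolation=2))
o=r.get_obs()
for k in("time_s","tool_pos","contact_force"):print(k,o[k])
```

```text
time_s 4.9
tool_pos [0.59822068 0.18714947 0.25614769]
contact_force [ 0.51286092  0.23165528 -0.2039253 ]
```

View pics/c4.png

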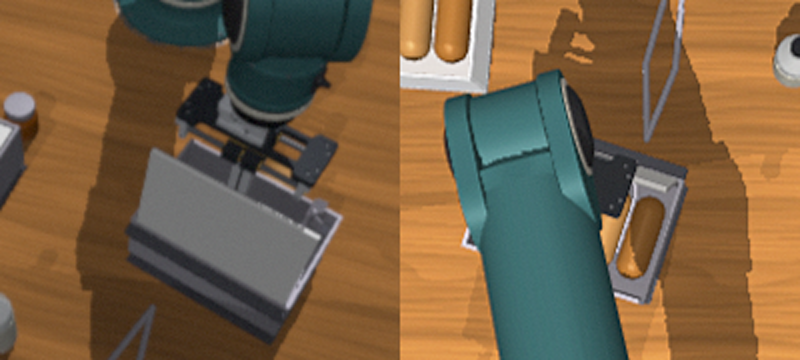

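The finger is inside the lid and the lid stands near upright, so I'll keep pushing past vertical.

Scaled: 0.0667 m / 0.6 = 0.1112, 0.057 m / 0.6 = 0.095.

{"method": "drive_tool", "body": {"rows": [[[0, 0, 0], [0.0192, -0.006, 0.005], 0], [[0, 0, 0], [0.0383, -0.012, 0.0067], 0], [[0, 0, 0], [0.0575, -0.018, 0.0067], 0], [[0, 0, 0], [0.0767, -0.0242, 0.0067], 0], [[0, 0, 0], [0.095, -0.03, 0.0067], 0], [[0, 0, 0], [0.1112, -0.035, 0.0067], 0], [[0, 0, 0], [0.1112, -0.035, 0.0067], 0], [[0, 0, 0], [0.1112, -0.035, 0.0067], 0]]}}

```text
time_s: 5.57
tool_pos: [0.6643, 0.1668, 0.2606]
eef_rot: [0.152, 0.988, -0.0, -0.001]
contact_force: [-0.3, -0.1, -0.1]
gripper_width: 0.0001
grasp_force: 0.0
```

Scaled: -0.191 m / 0.6 = -0.3183, -0.172 m / 0.6 = -0.2867.

{"method": "drive_tool", "body": {"rows": [[[0, 0, 0], [-0.0477, 0.015, 0], 0], [[0, 0, 0], [-0.0953, 0.03, 0.0083], 0], [[0, 0, 0], [-0.143, 0.045, 0.0333], 0], [[0, 0, 0], [-0.19, 0.06, 0.0667], 0], [[0, 0, 0], [-0.2383, 0.075, 0.1], 0], [[0, 0, 0], [-0.2867, 0.09, 0.1333], 0], [[0, 0, 0], [-0.3183, 0.1, 0.15], 0], [[0, 0, 0], [-0.3183, 0.1167, 0.15], 0], [[0, 0, 0], [-0.3183, 0.1167, 0.15], 0]]}}

```text
time_s: 6.32
tool_pos: [0.4724, 0.2388, 0.352]
eef_rot: [0.151, 0.989, 0.001, 0.0]
contact_force: [0.4, 0.3, 0.0]
gripper_width: 0.0004
grasp_force: 0.0
```

Run:
```python
from h import *
a=r.read_camera("scene"); b=r.read_camera("top")[90:300,60:400]
cv2.imwrite("pics/c5.png",np.vstack([a[100:340,100:500],cv2.resize(b,(400,247))]))
o=r.get_obs()
for k in("time_s","tool_pos","contact_force"):print(k,o[k])
```

```text
time_s 6.4167
tool_pos [0.47369234 0.23658006 0.35070652]
contact_force [ 0.8014637  -0.34298694 -0.17668845]
```

View pics/c5.png

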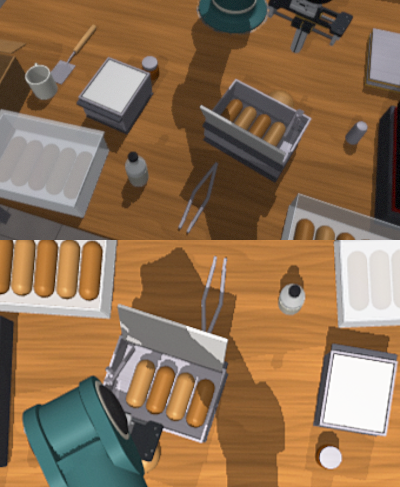

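The lid leans back past upright, the short bin is shut, and everything else stands where it was. I'll hold briefly so the lid settles, then hand in.

Scaled: 0.01 m / 0.6 = 0.0167.

{"method": "drive_tool", "body": {"rows": [[[0, 0, 0], [0, 0, 0.0167], 0], [[0, 0, 0], [0, 0, 0.0167], 0], [[0, 0, 0], [0, 0, 0.0167], 0], [[0, 0, 0], [0, 0, 0.0167], 0], [[0, 0, 0], [0, 0, 0.0167], 0], [[0, 0, 0], [0, 0, 0.0167], 0], [[0, 0, 0], [0, 0, 0.0167], 0], [[0, 0, 0], [0, 0, 0.0167], 0]]}}

```text
time_s: 7.08
tool_pos: [0.4739, 0.2366, 0.3613]
eef_rot: [0.152, 0.988, -0.0, -0.0]
contact_force: [-0.4, -0.8, 0.3]
gripper_width: 0.0006
grasp_force: 0.0
```

```bash
python3 -c "
from plant import r
print(r.finish_job())"
```

```text
the job is handed in; nothing more can be done
None
```

I handed the job in with the long bin's lid sprung by a gentle press (about 6 N) and pushed back past upright; in the last pictures it leans back open, the short bin is shut, nothing looks moved, and the arm is clear, but the hand-in gave no verdict.

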